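# Set four cups on their matching saucers

### The arm

A 6-joint arm with a two-finger parallel gripper is mounted at the origin on the work surface. World frame = base frame: x ahead of the robot, y to its left, z up, the work surface at z = 0. Lengths are in m, angles in degrees, forces in N, time in s.
With the tool pointing down it reaches from about 0.35 to 0.725 m from the base axis. Payload 6 kg.
Tool frame: the origin (TCP) lies midway between the tips of the shut fingers; the grasp point (between the pads) lies 19 mm behind it; z points along the fingers, y is the line along which they close (so a half turn about z gives the same grasp; the last joint's range is limited). The gripper opens to 85 mm and grips with 20 to 120 N. Pads are 22 mm wide; open, the fingers measure 114 mm over their backs; the gripper's body (76 mm by 85 mm) begins 54 mm behind the grasp point. The pads swing forward as they close: fully open they stand 13 mm farther back than shut.
Start: joints at [-55.709, 2.303, 4.859, 0, -92.561, -19.12], TCP at [0.157, -0.579, 0.231] pointing down, gripper open.
Joint ranges: [-146.85, 146.85], [-73.84, 115.35], [-62.03, 85.46], [-188.31, 113.3], [-161.28, -10.13], [-171.36, 171.36]. Speed limits (degrees/s): [147.25, 147.25, 172.46, 180, 180, 180].

### API

Orientations are given as [roll, pitch, yaw] about the fixed x, y, z axes, in that order (R = Rz(yaw) Ry(pitch) Rx(roll)).
In Python, from plant import r gives the robot as it stands.
- The arm moves only by the tool play_rows, never from a script. Its argument "motion" is text: rows parted by semicolons, each of 7 numbers parted by spaces: the shift along the tool's x, y, z in units of 20 cm (1.0 is 20 cm), then the turn, a rotation vector about the tool's x, y, z in units of pi rad (1.0 is pi rad), then the opening, from 0 (shut) to 1 (fully open). In form: tx ty tz rx ry rz claw; .... A call has 1 to 12 rows; each row shifts and turns the commanded pose from where the row before left it, along the tool's axes as they then stand; what a row does not reach is not made up. A row lasts 1/12 s, in which the tool goes at most 41.7 mm and 7.16 degrees, less where a joint would pass 70% of its speed; a pose out of reach is approached as far as the arm can. A call with a number of a shift or a turn outside -1 to 1 is refused whole. A call with a gripper value outside its range is refused whole. The fingers move at their own pace and stop on an object; the grip force is fixed at half the most. Time passes only in rows, so rows that do not move let the fingers close. It gives the time, the measured TCP pose, the force, the opening and the grip force at its end, in the units of the state.
- r.read_state(): the state, without advancing time (a new reading comes with each control period).
- r.grab_frame(name): name is "scene" or "top"; returns the picture (384x512x3 uint8, red, green, blue); there is no depth.
- r.get_calibration(name): a dict with "fx", "fy", "cx", "cy" (pixels), "position" and "orientation" of the camera in the world. Camera axes: x right, y up, looking along -z (the intrinsics and any distortion apply to the point x, -y, -z); pixel columns grow to the right and rows downward; lengths in m; the calibration is good to about 2 mm. A picture is of the moment at which its call begins. get_calibration takes no time and is no camera call.
- r.finish_job(): hands the job in; it is judged then, once.
The state is a dict: "t": time; "joints": joint angles; "qd": joint speeds; "joint_efforts": joint torques, N m; "ee_pos": TCP position; "orientation": TCP orientation; "wrist_force": force on the tool from outside, world axes, zero at the start; "torque": the same for the moment, N m; "grip_width": opening from 0.0 (shut) to 1.0 (fully open); "finger_force": force on a finger pad.
Only numpy, scipy, OpenCV 4.12 (cv2) and the standard library are available. Lean on these libraries where they do the work, as an engineer would, in place of code of your own. Each camera call takes 0.05 s, during which the arm holds its last target. There are 200 camera calls.

### The job

Get the coffee corner ready for guests: stand each of the four cups upright in the middle of its own saucer, espresso cups on the small saucers and coffee cups on the large ones, blue on blue and yellow on yellow. Set the cups down gently, do not drop them; leave the saucers where they lie and do not disturb the teapot or the sugar bowl.

Things in the scene. Friction and masses are not known exactly. Their poses are not given: they have to be found in the camera images.
- blue_espresso_cup: deep blue espresso cup, the smaller, lower blue one: 54 mm high, 57 mm across the rim, sides nearly straight (53 mm at 20 mm height), foot 38 mm; wall 3.5 mm, about 130 g. Origin: centre of the foot's underside, z up. Ear handle towards its own +y, to 52 mm from the axis, 7 mm thick, heights 18 to 47 mm: grip the sides along its x axis.
- blue_coffee_cup: deep blue coffee cup, the larger, taller blue one: 76 mm high, 67 mm across the rim, sides nearly straight (63 mm at 20 mm height), foot 48 mm; wall 3.5 mm, about 220 g. Origin: centre of the foot's underside, z up. Ear handle towards its own +y, to 57 mm from the axis, 7 mm thick, heights 18 to 69 mm: grip the sides along its x axis.
- blue_small_saucer: deep blue small saucer for the blue espresso cup: loose round dish 118 mm across, rim 14 mm high, sloping gently down to a flat round well in the middle, about 54 mm across, whose floor is 5 mm above the underside (cup foot 38 mm). Origin at the centre of the underside, z up.
- blue_large_saucer: deep blue large saucer for the blue coffee cup: loose round dish 150 mm across, rim 17 mm high, sloping gently down to a flat round well in the middle, about 66 mm across, whose floor is 5 mm above the underside (cup foot 48 mm). Origin at the centre of the underside, z up.
- yellow_espresso_cup: mustard yellow espresso cup, the smaller, lower yellow one: 54 mm high, 57 mm across the rim, sides nearly straight (53 mm at 20 mm height), foot 38 mm; wall 3.5 mm, about 130 g. Origin: centre of the foot's underside, z up. Ear handle towards its own +y, to 52 mm from the axis, 7 mm thick, heights 18 to 47 mm: grip the sides along its x axis.
- yellow_coffee_cup: mustard yellow coffee cup, the larger, taller yellow one: 76 mm high, 67 mm across the rim, sides nearly straight (63 mm at 20 mm height), foot 48 mm; wall 3.5 mm, about 220 g. Origin: centre of the foot's underside, z up. Ear handle towards its own +y, to 57 mm from the axis, 7 mm thick, heights 18 to 69 mm: grip the sides along its x axis.
- yellow_small_saucer: mustard yellow small saucer for the yellow espresso cup: loose round dish 118 mm across, rim 14 mm high, sloping gently down to a flat round well in the middle, about 54 mm across, whose floor is 5 mm above the underside (cup foot 38 mm). Origin at the centre of the underside, z up.
- yellow_large_saucer: mustard yellow large saucer for the yellow coffee cup: loose round dish 150 mm across, rim 17 mm high, sloping gently down to a flat round well in the middle, about 66 mm across, whose floor is 5 mm above the underside (cup foot 48 mm). Origin at the centre of the underside, z up.
- teapot: white porcelain teapot, bystander: body 120 mm across, 124 mm high to the lid's knob, spout towards its +y (to 101 mm), handle towards -y (to 101 mm); origin at the centre of its underside. Stands at the robot's left end of the row.
- sugar_bowl: white porcelain sugar bowl with its lid on, bystander: 84 mm across, 87 mm high to the lid's knob; origin at the centre of its underside. Stands beyond the saucers.
Not all that is in view belongs to the job. Leave any green or red look-alike of the yellow_coffee_cup alone.

How it is judged (in metres and radians):
At the end, for the whole second after the job is handed in: Every cup stands upright (0.1 rad), released and still, on the well floor of the saucer of its own size and colour (foot 2 to 9 mm above the saucer's underside), within 10 mm of its centre; all four saucers flat on the table within 30 mm of their starts (horizontal distance between blue_espresso_cup and blue_small_saucer below 0.01 m and z of blue_espresso_cup in the frame of blue_small_saucer between 0.002 and 0.009 m and angle between each of blue_espresso_cup, blue_small_saucer, blue_coffee_cup, blue_large_saucer, yellow_espresso_cup, yellow_small_saucer, yellow_coffee_cup, yellow_large_saucer's own z axis and vertical below 0.1 rad and linear speed of each of blue_espresso_cup, blue_small_saucer, blue_coffee_cup, blue_large_saucer, yellow_espresso_cup, yellow_small_saucer, yellow_coffee_cup, yellow_large_saucer below 0.02 m/s and angular speed of each of blue_espresso_cup, blue_coffee_cup, yellow_espresso_cup, yellow_coffee_cup below 0.2 rad/s and height (world z) of each of blue_small_saucer, blue_large_saucer, yellow_small_saucer, yellow_large_saucer below 0.006 m and distance of each of blue_small_saucer, blue_large_saucer, yellow_small_saucer, yellow_large_saucer from where it was at the start of the episode below 0.03 m and horizontal distance between blue_coffee_cup and blue_large_saucer below 0.01 m and z of blue_coffee_cup in the frame of blue_large_saucer between 0.002 and 0.009 m and horizontal distance between yellow_espresso_cup and yellow_small_saucer below 0.01 m and z of yellow_espresso_cup in the frame of yellow_small_saucer between 0.002 and 0.009 m and horizontal distance between yellow_coffee_cup and yellow_large_saucer below 0.01 m and z of yellow_coffee_cup in the frame of yellow_large_saucer between 0.002 and 0.009 m); the robot touches nothing.
It fails at once if a cup is dropped onto its saucer (moves faster than 0.5 m/s within 50 mm above it) ((horizontal distance between blue_espresso_cup and blue_small_saucer below 0.04 m and z of blue_espresso_cup in the frame of blue_small_saucer below 0.05 m and linear speed of blue_espresso_cup above 0.5 m/s) or (horizontal distance between blue_coffee_cup and blue_large_saucer below 0.04 m and z of blue_coffee_cup in the frame of blue_large_saucer below 0.05 m and linear speed of blue_coffee_cup above 0.5 m/s) or (horizontal distance between yellow_espresso_cup and yellow_small_saucer below 0.04 m and z of yellow_espresso_cup in the frame of yellow_small_saucer below 0.05 m and linear speed of yellow_espresso_cup above 0.5 m/s) or (horizontal distance between yellow_coffee_cup and yellow_large_saucer below 0.04 m and z of yellow_coffee_cup in the frame of yellow_large_saucer below 0.05 m and linear speed of yellow_coffee_cup above 0.5 m/s)).
It fails at once if the teapot is pushed more than 20 mm or tipped (distance of teapot from where it was at the start of the episode above 0.02 m or angle between teapot's own z axis and vertical above 0.3 rad).
It fails at once if the sugar bowl is pushed more than 20 mm or tipped (distance of sugar_bowl from where it was at the start of the episode above 0.02 m or angle between sugar_bowl's own z axis and vertical above 0.3 rad).
It also fails if it takes over 109 s, if anything falls off the work surface, if the arm or the gripper's body presses on something with over 40 N, if the wrist force passes 120 N, or if a joint passes its speed limit or range.

## Working session

There is one attempt and no reset: what is moved stays moved. The work goes in short steps, Python scripts to look and compute and a tool call to move; the robot and the scene stay as the last step left them, time stands still between calls to the robot, and variables do not carry over. Pictures are saved under pics/ and viewed, at most 14 in all, crops included, and the job is handed in when it is done.

Besides the shell and the picture viewer there is one more tool, called after "Request:" as name(argument=value, ...) on one line, values as JSON. play_rows: Moves the arm, as the interface text tells. Shifts and turns lie within -1 to 1; 1 stands for 20 cm of shift or pi rad of turn. Its arguments: {"type":"object","properties":{"motion":{"type":"string"}},"required":["motion"]}

```bash
ls; mkdir -p pics; python3 - <<'E'
from plant import r
import cv2
for n in("scene","top"):
    f=r.grab_frame(n);cv2.imwrite(f"pics/{n}0.png",cv2.cvtColor(f,cv2.COLOR_RGB2BGR));print(n,r.get_calibration(n))
print(r.read_state())
E
```

```text
pics
scene {'fx': 402.9063707246107, 'fy': 402.9063707246107, 'cx': 263.08684240098836, 'cy': 190.93002265173465, 'position': array([ 1.20928796, -0.27978988,  0.97903689]), 'orientation': array([39.57046928,  0.20821573, 62.69539359])}
top {'fx': 446.7459146811589, 'fy': 446.7459146811589, 'cx': 256.04880920516257, 'cy': 194.93741878005238, 'position': array([0.29700447, 0.09973574, 1.61902103]), 'orientation': array([  8.04742806,  -0.28757095, -88.80609693])}
{'t': 0.1, 'joints': array([-5.57086337e+01,  2.33511598e+00,  4.80545648e+00, -2.37842099e-02,
       -9.25586324e+01, -1.91214929e+01]), 'qd': array([-0.00392147, -0.07255225,  0.06028079,  0.11310199, -0.06425637,
       -0.038689  ]), 'joint_efforts': array([-4.97576882e-03, -3.69342327e+01,  3.48282301e+01,  6.95182890e+00,
       -4.58409515e-03, -2.29892368e-05]), 'ee_pos': array([ 0.15702548, -0.5787843 ,  0.23035344]), 'orientation': array([ 1.79908796e+02, -6.47085392e-03, -1.64829078e+02]), 'wrist_force': array([-0.32231123, -0.49441086,  0.26662988]), 'torque': array([-0.01698916,  0.00405448,  0.05743602]), 'finger_force': 0.0, 'grip_width': 1.001903187986609}
```

View pics/top0.png

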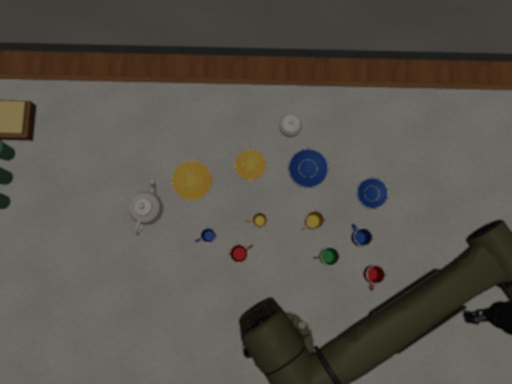

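View pics/scene0.png

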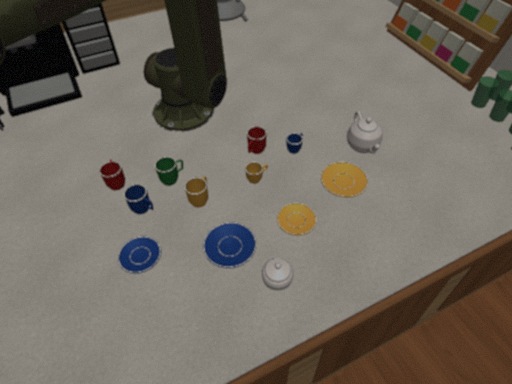

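The top view has the cups as follows: blue espresso (208,236), yellow espresso (260,219), yellow coffee (314,220) and blue coffee (361,237). The red and green cups at (239,253), (329,256) and (374,274) are look-alikes. Saucers are large yellow (192,180), small yellow (250,165), large blue (308,168) and small blue (372,193). The scene view shows the same layout.

```bash
cat > vis.py <<'E'
import numpy as np, cv2
from scipy.spatial.transform import Rotation as R
from plant import r
OBJ={ # name: (top pixel, height of the outline plane, radius there, colour)
'bec':((208,236),.054,.0285,'b'),'bcc':((361,237),.076,.0335,'b'),'yec':((260,219),.054,.0285,'y'),'ycc':((314,220),.076,.0335,'y'),
'bss':((372,193),.014,.059,'b'),'bls':((308,168),.017,.075,'b'),'yss':((250,165),.014,.059,'y'),'yls':((192,180),.017,.075,'y')}
def cam(n):
    c=r.get_calibration(n); M=R.from_euler('xyz',c['orientation'],degrees=True).as_matrix()
    return c,M,np.array(c['position'])
def cast(n,u,v,z):
    c,M,p=cam(n); d=M@np.array([(u-c['cx'])/c['fx'],-(v-c['cy'])/c['fy'],-1])
    return (p+d*(z-p[2])/d[2])[:2]
def proj(n,P):
    c,M,p=cam(n); q=M.T@(np.array(P)-p); return [c['cx']+c['fx']*q[0]/-q[2],c['cy']-c['fy']*q[1]/-q[2]]
def rect(n,img,c0,z,half=.11,s=.0005):
    """orthophoto on plane z: columns -> +x, rows -> +y, s m/px"""
    N=int(2*half/s); dst=np.float32([[0,0],[N,0],[N,N],[0,N]])
    src=np.float32([proj(n,[c0[0]-half+a*s,c0[1]-half+b*s,z]) for a,b in dst])
    return cv2.warpPerspective(img,cv2.getPerspectiveTransform(src,dst),(N,N),flags=cv2.INTER_CUBIC)
def cmask(im,col):
    h,s,v=cv2.split(cv2.cvtColor(im,cv2.COLOR_RGB2HSV))
    lo,hi=(105,130) if col=='b' else (10,32)
    return ((h>=lo)&(h<=hi)&(s>110)&(v>30)).astype(np.uint8)
def measure(n,img,name,c0,half=.11,s=.0005):
    _,z,rad,col=OBJ[name]; cup=name[2]=='c' ; cup=name in('bec','bcc','yec','ycc')
    m=cmask(rect(n,img,c0,z,half,s),col)
    m=cv2.morphologyEx(m,cv2.MORPH_CLOSE,cv2.getStructuringElement(2,(15,15)))
    cs,_=cv2.findContours(m,cv2.RETR_EXTERNAL,cv2.CHAIN_APPROX_NONE); N=m.shape[0]
    cs=[c for c in cs if cv2.contourArea(c)>1000]
    c=min(cs,key=lambda c:-cv2.pointPolygonTest(c,(N/2,N/2),True))
    m=cv2.drawContours(np.zeros_like(m),[c],-1,1,-1)
    base=np.array(c0)-half
    if not cup:
        (e,ax,_)=cv2.fitEllipse(c); return base+np.array(e)*s,np.array(ax)*s,None
    k=int(rad*1.1/s)|1
    o=cv2.morphologyEx(m,cv2.MORPH_OPEN,cv2.getStructuringElement(2,(k,k)))
    pts=np.argwhere(o)[:,::-1]*s+base; p=cam(n)[2][:2]
    d=pts.mean(0)-p; d/=np.linalg.norm(d); t=np.array([-d[1],d[0]])
    T=pts@t; ctr=d*((pts@d).max()-rad)+t*(T.min()+T.max())/2
    h=np.argwhere(m&~cv2.dilate(o,np.ones((9,9)))&1)[:,::-1]*s+base
    hd=h[np.linalg.norm(h-ctr,axis=1)>rad+.006] if len(h) else h
    return ctr,np.array([np.ptp(T),0]),(hd.mean(0) if len(hd)>50 else None)
E
cat > m.py <<'E'
from vis import *
I={n:r.grab_frame(n) for n in('top','scene')}
for k,(px,z,rad,col) in OBJ.items():
    c=cast('top',*px,z)
    for n in I:
        e,ax,hd=measure(n,I[n],k,c); 
        print(k,n,e.round(4),'size',ax.round(4),'want',2*rad,'' if hd is None else ('hdir',np.degrees(np.arctan2(*(hd-e)[::-1])).round(1)))
tiles=[]
for k in('bec','bcc','yec','ycc'):
    px,z,_,_=OBJ[k]; c=cast('top',*px,z)
    tiles.append(np.vstack([cv2.resize(rect(n,I[n],c,z,.08),(200,200)) for n in I]))
cv2.imwrite('pics/cups.png',cv2.cvtColor(cv2.convertScaleAbs(np.hstack(tiles),alpha=1.6),cv2.COLOR_RGB2BGR))
E
python3 m.py
```

```text
bec top [0.3704 0.255 ] size [0.0403 0.    ] want 0.057 
bec scene [0.3808 0.2591] size [0.0411 0.    ] want 0.057 
bcc top [ 0.3766 -0.2661] size [0.0486 0.    ] want 0.067 
bcc scene [ 0.3857 -0.2735] size [0.0525 0.    ] want 0.067 
yec top [0.4256 0.0839] size [0.0442 0.    ] want 0.057 
yec scene [0.4378 0.0812] size [0.045 0.   ] want 0.057 ('hdir', np.float64(-18.5))
ycc top [ 0.4306 -0.1026] size [0.053 0.   ] want 0.067 ('hdir', np.float64(129.1))
ycc scene [ 0.4403 -0.1088] size [0.0549 0.    ] want 0.067 
bss top [ 0.5414 -0.3247] size [0.1033 0.104 ] want 0.118 
bss scene [ 0.5403 -0.3234] size [0.104  0.1055] want 0.118 
bls top [ 0.6282 -0.0906] size [0.1349 0.1361] want 0.15 
bls scene [ 0.6275 -0.0895] size [0.1359 0.1372] want 0.15 
yss top [0.6364 0.1214] size [0.1081 0.109 ] want 0.118 
yss scene [0.6361 0.1219] size [0.1082 0.109 ] want 0.118 
yls top [0.5736 0.3323] size [0.1402 0.1409] want 0.15 
yls scene [0.5735 0.3329] size [0.1404 0.1411] want 0.15
```

View pics/cups.png

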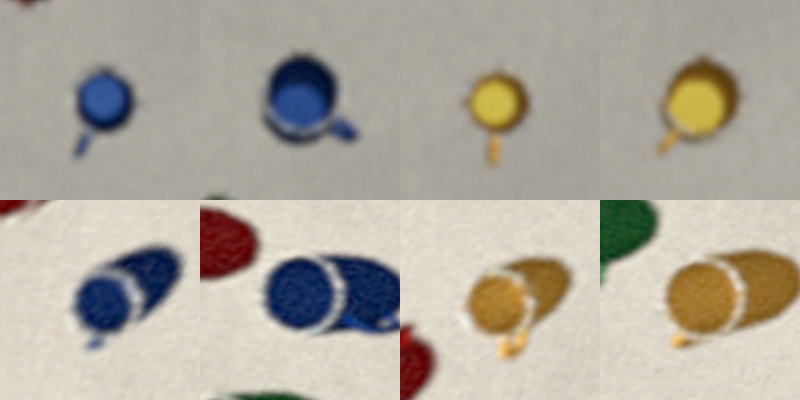

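The enlarged crops show the four meant cups, with white rims separating inside from outside. The blue pair and the yellow pair differ in size as described, and the red and green cups are separate. Saucers agree to 1 mm across the two views. The white rims bias the cup centres, so I'll use the inner rim disc instead.

```bash
cat > c.py <<'E'
from vis import *
def cup(n,img,name,c0,half=.08,s=.0005):
    _,z,rad,col=OBJ[name]; im=rect(n,img,c0,z,half,s)
    h,S,v=cv2.split(cv2.cvtColor(im,cv2.COLOR_RGB2HSV)); lo,hi=(100,135) if col=='b' else (8,34)
    m=((h>=lo)&(h<=hi)&(S>120)).astype(np.uint8); k=int((rad-.0035)*1.4/s)|1
    o=cv2.morphologyEx(m,cv2.MORPH_OPEN,cv2.getStructuringElement(2,(k,k)))
    cs,_=cv2.findContours(o,0,1); f=lambda c:np.array(cv2.fitEllipse(c)[0])*s+np.array(c0)-half
    far=cam(n)[2][:2]
    c=max(cs,key=lambda c:np.linalg.norm(f(c)-far)) if n=='scene' else max(cs,key=cv2.contourArea)
    return f(c),np.array(cv2.fitEllipse(c)[1])*s,len(cs)
def handle(img,name,ctr,s=.0005,half=.08):
    _,z,rad,col=OBJ[name]; im=rect('top',img,ctr,z-.012,half,s)
    h,S,v=cv2.split(cv2.cvtColor(im,cv2.COLOR_RGB2HSV)); lo,hi=(100,135) if col=='b' else (8,34)
    p=np.argwhere((h>=lo)&(h<=hi)&(S>90))[:,::-1]*s-half; d=np.linalg.norm(p,axis=1)
    p=p[(d>rad+.009)&(d<rad+.028)]; return len(p),np.degrees(np.arctan2(*p.mean(0)[::-1])).round(1)
if __name__=='__main__':
    I={n:r.grab_frame(n) for n in('top','scene')}
    for k in('bec','bcc','yec','ycc'):
        c=cast('top',*OBJ[k][0],OBJ[k][1]); E=[]
        for n in I:
            e,ax,N=cup(n,I[n],k,c); E.append(e); print(k,n,e.round(4),ax.round(4),N,'inner',2*OBJ[k][2]-.007)
        print('  handle',handle(I['top'],k,E[1]))
E
cat > go.py <<'E'
import sys; from vis import *
# usage: go.py x y z yaw [n]  -> rows (tool axes, units) from the measured pose
a=list(map(float,sys.argv[1:])); st=r.read_state(); p=np.array(st['ee_pos']); o=st['orientation']; y=o[2]
D=np.array(a[:3])-p; dy=(a[3]-y+180)%360-180
n=int(a[4]) if len(a)>4 else int(max(np.ceil(np.linalg.norm(D)/.038),np.ceil(abs(dy)/6.8),1))
print('from',p.round(4),np.round(o,2),'rows',n)
for i in range(n):
    q=np.radians(y+dy*i/n); d=D/n/.2
    print('%.3f %.3f %.3f 0 0 %.4f'%(d[0]*np.cos(q)+d[1]*np.sin(q),d[0]*np.sin(q)-d[1]*np.cos(q),-d[2],-dy/n/180),end=' 1; ')
print()
E
python3 c.py
```

```text
bec top [0.3738 0.2625] [0.039 0.04 ] 1 inner 0.05
bec scene [0.3726 0.2647] [0.0361 0.0393] 1 inner 0.05
  handle (47, np.float64(115.2))
bcc top [ 0.3781 -0.2738] [0.0483 0.0503] 1 inner 0.060000000000000005
bcc scene [ 0.3767 -0.2735] [0.0484 0.0513] 1 inner 0.060000000000000005
  handle (364, np.float64(36.9))
yec top [0.4319 0.083 ] [0.0422 0.0428] 1 inner 0.05
yec scene [0.4309 0.0846] [0.0409 0.0439] 1 inner 0.05
  handle (292, np.float64(92.6))
ycc top [ 0.434  -0.1081] [0.0521 0.053 ] 1 inner 0.060000000000000005
ycc scene [ 0.4333 -0.1074] [0.0519 0.0536] 1 inner 0.060000000000000005
  handle (243, np.float64(128.2))
```

```bash
python3 go.py 0.3774 -0.2737 0.14 -146 11
```

```text
from [ 0.157 -0.579  0.231] [ 1.7996e+02 -1.0000e-02 -1.6483e+02] rows 11
-0.133 0.108 0.041 0 0 -0.0095 1; -0.136 0.104 0.041 0 0 -0.0095 1; -0.139 0.100 0.041 0 0 -0.0095 1; -0.142 0.095 0.041 0 0 -0.0095 1; -0.145 0.091 0.041 0 0 -0.0095 1; -0.148 0.087 0.041 0 0 -0.0095 1; -0.150 0.082 0.041 0 0 -0.0095 1; -0.152 0.078 0.041 0 0 -0.0095 1; -0.155 0.073 0.041 0 0 -0.0095 1; -0.157 0.069 0.041 0 0 -0.0095 1; -0.159 0.064 0.041 0 0 -0.0095 1;
```

Request:
play_rows(motion="-0.133 0.108 0.041 0 0 -0.0095 1; -0.136 0.104 0.041 0 0 -0.0095 1; -0.139 0.1 0.041 0 0 -0.0095 1; -0.142 0.095 0.041 0 0 -0.0095 1; -0.145 0.091 0.041 0 0 -0.0095 1; -0.148 0.087 0.041 0 0 -0.0095 1; -0.15 0.082 0.041 0 0 -0.0095 1; -0.152 0.078 0.041 0 0 -0.0095 1; -0.155 0.073 0.041 0 0 -0.0095 1; -0.157 0.069 0.041 0 0 -0.0095 1; -0.159 0.064 0.041 0 0 -0.0095 1; 0 0 0 0 0 0 1")

```text
t: 1.3
ee_pos: [0.3792, -0.2694, 0.1392]
orientation: [179.9, 0.0, -145.7]
wrist_force: [-0.1, -0.8, 0.2]
grip_width: 0.999
finger_force: 0.0
```

```bash
python3 go.py 0.3774 -0.2737 0.032 -146 6
```

```text
from [ 0.3792 -0.2694  0.1392] [ 1.7986e+02  2.0000e-02 -1.4566e+02] rows 6
0.003 -0.002 0.089 0 0 0.0003 1; 0.003 -0.002 0.089 0 0 0.0003 1; 0.003 -0.002 0.089 0 0 0.0003 1; 0.003 -0.002 0.089 0 0 0.0003 1; 0.003 -0.002 0.089 0 0 0.0003 1; 0.003 -0.002 0.089 0 0 0.0003 1;
```

Request:
play_rows(motion="0 0 0 0 0 0 1; 0 0 0 0 0 0 1; 0 0 0 0 0 0 1")

```text
t: 1.55
ee_pos: [0.3771, -0.2742, 0.1415]
orientation: [-180.0, 0.0, -146.1]
wrist_force: [0.2, -0.3, 0.4]
grip_width: 1.0
finger_force: 0.0
```

```bash
python3 go.py 0.3774 -0.2737 0.032 -146 6
```

```text
from [ 0.3771 -0.2742  0.1415] [-1.7997e+02  1.0000e-02 -1.4609e+02] rows 6
-0.000 0.000 0.091 0 0 -0.0001 1; -0.000 0.000 0.091 0 0 -0.0001 1; -0.000 0.000 0.091 0 0 -0.0001 1; -0.000 0.000 0.091 0 0 -0.0001 1; -0.000 0.000 0.091 0 0 -0.0001 1; -0.000 0.000 0.091 0 0 -0.0001 1;
```

Request:
play_rows(motion="0 0 0.09 0 0 0 1; 0 0 0.09 0 0 0 1; 0 0 0.09 0 0 0 1; 0 0 0.09 0 0 0 1; 0 0 0.09 0 0 0 1; 0 0 0.09 0 0 0 1; 0 0 0 0 0 0 1; 0 0 0 0 0 0 1; 0 0 0 0 0 0 1")

```text
t: 2.3
ee_pos: [0.3777, -0.2745, 0.0346]
orientation: [-179.9, 0.0, -146.1]
wrist_force: [-0.5, 1.2, 0.3]
grip_width: 1.001
finger_force: 0.0
```

Request:
play_rows(motion="0 0 0 0 0 0 0.6; 0 0 0 0 0 0 0.5; 0 0 0 0 0 0 0.4; 0 0 0 0 0 0 0.4; 0 0 0 0 0 0 0.4; 0 0 0 0 0 0 0.4; 0 0 0 0 0 0 0.4; 0 0 0 0 0 0 0.4")

```text
t: 2.97
ee_pos: [0.3781, -0.2739, 0.0348]
orientation: [-179.9, 0.1, -146.0]
wrist_force: [-2.5, 2.2, 5.7]
grip_width: 0.75
finger_force: 65.7
```

Request:
play_rows(motion="0 0 -0.04 0 0 0 0.4; 0 0 -0.08 0 0 0 0.4; 0 0 -0.12 0 0 0 0.4; 0 0 -0.12 0 0 0 0.4; 0 0 -0.12 0 0 0 0.4; 0 0 -0.12 0 0 0 0.4; 0 0 0 0 0 0 0.4; 0 0 0 0 0 0 0.4; 0 0 0 0 0 0 0.4")

```text
t: 3.72
ee_pos: [0.3771, -0.2731, 0.1523]
orientation: [179.9, 0.0, -146.0]
wrist_force: [0.3, -1.2, -2.1]
grip_width: 0.747
finger_force: 66.8
```

```bash
python3 go.py 0.628 -0.090 0.12 -146 10
```

```text
from [ 0.3771 -0.2731  0.1523] [ 179.92    0.   -146.02] rows 10
-0.155 0.006 0.016 0 0 -0.0000 1; -0.155 0.006 0.016 0 0 -0.0000 1; -0.155 0.006 0.016 0 0 -0.0000 1; -0.155 0.006 0.016 0 0 -0.0000 1; -0.155 0.006 0.016 0 0 -0.0000 1; -0.155 0.006 0.016 0 0 -0.0000 1; -0.155 0.006 0.016 0 0 -0.0000 1; -0.155 0.006 0.016 0 0 -0.0000 1; -0.155 0.006 0.016 0 0 -0.0000 1; -0.155 0.006 0.016 0 0 -0.0000 1;
```

Request:
play_rows(motion="-0.08 0.004 0 0 0 0 0.4; -0.155 0.006 0.01 0 0 0 0.4; -0.155 0.006 0.02 0 0 0 0.4; -0.155 0.006 0.02 0 0 0 0.4; -0.155 0.006 0.02 0 0 0 0.4; -0.155 0.006 0.02 0 0 0 0.4; -0.155 0.006 0.02 0 0 0 0.4; -0.155 0.006 0.02 0 0 0 0.4; -0.155 0.006 0.02 0 0 0 0.4; -0.155 0.006 0.02 0 0 0 0.4; -0.075 0.002 0.01 0 0 0 0.4; 0 0 0 0 0 0 0.4")

```text
t: 4.72
ee_pos: [0.6282, -0.0881, 0.1131]
orientation: [179.8, -0.2, -145.9]
wrist_force: [-1.4, -1.0, -3.0]
grip_width: 0.751
finger_force: 66.7
```

Request:
play_rows(motion="0 0 0 0 0 0 0.4; 0 0 0 0 0 0 0.4; 0 0 0 0 0 0 0.4")

```text
t: 4.97
ee_pos: [0.6271, -0.0909, 0.1169]
orientation: [180.0, -0.0, -146.1]
wrist_force: [-0.2, -1.0, -1.8]
grip_width: 0.753
finger_force: 66.7
```

```bash
python3 go.py 0.628 -0.090 0.045 -146 10; python3 - <<'E'
from vis import *
st=r.read_state();p=st['ee_pos']
for n in('top','scene'):
    f=r.grab_frame(n);q=proj(n,p);u,v=int(q[0]),int(q[1]);c=f[max(0,v-60):v+60,max(0,u-80):u+80];cv2.imwrite(f'pics/h1{n}.png',cv2.cvtColor(cv2.resize(cv2.convertScaleAbs(c,alpha=1.6),None,fx=5,fy=5,interpolation=2),4));print(u,v)
E
```

```text
from [ 0.6271 -0.0909  0.1169] [ 1.7998e+02 -3.0000e-02 -1.4605e+02] rows 10
-0.001 0.000 0.036 0 0 -0.0000 1; -0.001 0.000 0.036 0 0 -0.0000 1; -0.001 0.000 0.036 0 0 -0.0000 1; -0.001 0.000 0.036 0 0 -0.0000 1; -0.001 0.000 0.036 0 0 -0.0000 1; -0.001 0.000 0.036 0 0 -0.0000 1; -0.001 0.000 0.036 0 0 -0.0000 1; -0.001 0.000 0.036 0 0 -0.0000 1; -0.001 0.000 0.036 0 0 -0.0000 1; -0.001 0.000 0.036 0 0 -0.0000 1; 
311 162
226 223
```

View pics/h1scene.png

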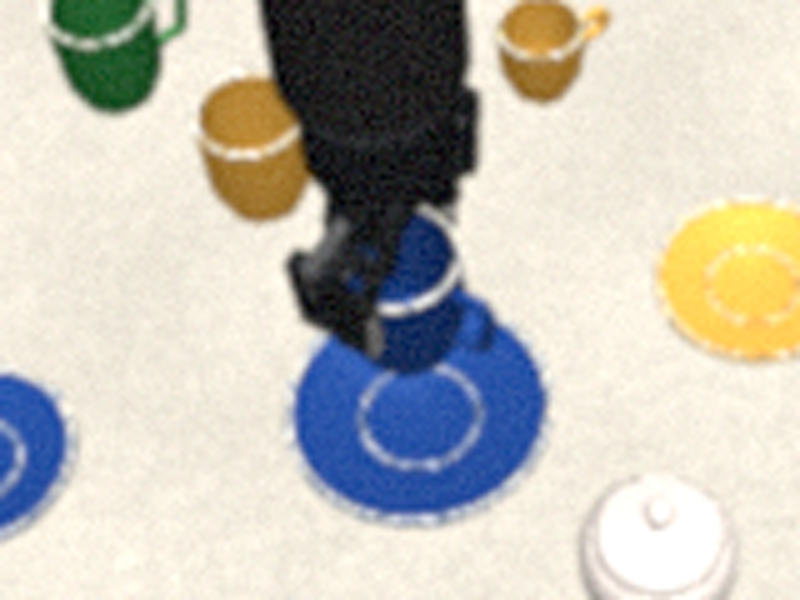

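The blue coffee cup hangs upright in the gripper over the large blue saucer, and nothing else has been disturbed.

Request:
play_rows(motion="-0.001 0 0.036 0 0 0 0.4; -0.001 0 0.036 0 0 0 0.4; -0.001 0 0.036 0 0 0 0.4; -0.001 0 0.036 0 0 0 0.4; -0.001 0 0.036 0 0 0 0.4; -0.001 0 0.036 0 0 0 0.4; 0 0 0.036 0 0 0 0.4; 0 0 0.036 0 0 0 0.4; 0 0 0.036 0 0 0 0.4; 0 0 0.036 0 0 0 0.4; 0 0 0 0 0 0 0.4; 0 0 0 0 0 0 0.4")

```text
t: 6.07
ee_pos: [0.6284, -0.0897, 0.0445]
orientation: [180.0, -0.1, -146.0]
wrist_force: [-0.1, 0.4, -1.6]
grip_width: 0.752
finger_force: 66.7
```

Request:
play_rows(motion="0 0 0.008 0 0 0 0.4; 0 0 0.008 0 0 0 0.4; 0 0 0.008 0 0 0 0.4; 0 0 0 0 0 0 0.4; 0 0 0 0 0 0 0.4")

```text
t: 6.48
ee_pos: [0.6287, -0.0896, 0.0403]
orientation: [180.0, 0.0, -146.0]
wrist_force: [-0.3, 0.3, -2.4]
grip_width: 0.753
finger_force: 66.8
```

Request:
play_rows(motion="0 0 0.004 0 0 0 0.4; 0 0 0 0 0 0 0.4; 0 0 0 0 0 0 0.4; 0 0 0 0 0 0 0.4")

```text
t: 6.82
ee_pos: [0.629, -0.0896, 0.04]
orientation: [-180.0, 0.0, -146.0]
wrist_force: [-0.4, 0.6, 1.8]
grip_width: 0.752
finger_force: 67.0
```

Request:
play_rows(motion="0 0 0 0 0 0 0.8; 0 0 0 0 0 0 0.9; 0 0 0 0 0 0 1; 0 0 0 0 0 0 1; 0 0 0 0 0 0 1; 0 0 -0.05 0 0 0 1; 0 0 -0.1 0 0 0 1; 0 0 -0.15 0 0 0 1; 0 0 -0.15 0 0 0 1; 0 0 -0.15 0 0 0 1; 0 0 0 0 0 0 1; 0 0 0 0 0 0 1")

```text
t: 7.82
ee_pos: [0.63, -0.0897, 0.1633]
orientation: [-179.8, 0.3, -146.0]
wrist_force: [0.4, -0.2, 0.2]
grip_width: 1.003
finger_force: 0.0
```

```bash
python3 go.py 0.4336 -0.1077 0.13 -53 14;  python3 - <<'E'
from c import *
I={n:r.grab_frame(n) for n in('top','scene')}
for n in I:
    c=rect(n,I[n],(.628,-.09),.05,.12);cv2.imwrite(f'pics/p1{n}.png',cv2.cvtColor(cv2.convertScaleAbs(c,alpha=1.6),4))
E
```

```text
from [ 0.63   -0.0897  0.1633] [-179.84    0.28 -146.02] rows 14
0.062 0.034 0.012 0 0 -0.0369 1; 0.057 0.041 0.012 0 0 -0.0369 1; 0.052 0.047 0.012 0 0 -0.0369 1; 0.047 0.053 0.012 0 0 -0.0369 1; 0.040 0.058 0.012 0 0 -0.0369 1; 0.033 0.062 0.012 0 0 -0.0369 1; 0.026 0.066 0.012 0 0 -0.0369 1; 0.018 0.068 0.012 0 0 -0.0369 1; 0.010 0.070 0.012 0 0 -0.0369 1; 0.002 0.070 0.012 0 0 -0.0369 1; -0.006 0.070 0.012 0 0 -0.0369 1; -0.014 0.069 0.012 0 0 -0.0369 1; -0.022 0.067 0.012 0 0 -0.0369 1; -0.030 0.064 0.012 0 0 -0.0369 1;
```

View pics/p1scene.png

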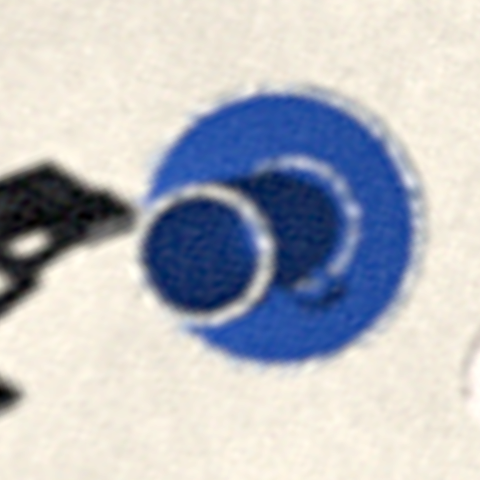

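The cup stands in the well: rim at (203,255) and ring at (300,235) in the crop. I'll measure its centring once the arm has left.

Request:
play_rows(motion="0.062 0.034 0 0 0 -0.0369 1; 0.057 0.041 0 0 0 -0.0369 1; 0.052 0.047 0 0 0 -0.0369 1; 0.047 0.053 0 0 0 -0.0369 1; 0.04 0.058 0.01 0 0 -0.0369 1; 0.033 0.062 0.02 0 0 -0.0369 1; 0.026 0.066 0.02 0 0 -0.0369 1; 0.018 0.068 0.02 0 0 -0.0369 1; 0.01 0.07 0.02 0 0 -0.0369 1; 0.002 0.07 0.02 0 0 -0.0369 1; -0.006 0.07 0.02 0 0 -0.0369 1; -0.014 0.069 0.02 0 0 -0.0369 1")

```text
t: 8.92
ee_pos: [0.459, -0.1053, 0.128]
orientation: [179.9, 0.0, -66.0]
wrist_force: [-0.2, 0.6, 0.4]
grip_width: 0.999
finger_force: 0.0
```

Request:
play_rows(motion="-0.022 0.067 0.01 0 0 -0.0369 1; -0.03 0.064 0.01 0 0 -0.0369 1; 0 0 0 0 0 0 1; 0 0 0 0 0 0 1; 0 0 0 0 0 0 1; 0 0 0 0 0 0 1")

```text
t: 9.42
ee_pos: [0.4325, -0.1078, 0.1252]
orientation: [180.0, 0.0, -53.1]
wrist_force: [-0.0, 0.6, -0.2]
grip_width: 0.999
finger_force: 0.0
```

```bash
cat > chk.py <<'E'
import sys; from c import *
k,s=sys.argv[1:3]; I={n:r.grab_frame(n) for n in('top','scene')}
z0=OBJ[k][1]; OBJ[k]=(OBJ[k][0],z0+.005)+OBJ[k][2:]
S={'bls':(.628,-.090),'bss':(.5408,-.324),'yss':(.6362,.1216),'yls':(.5735,.3326)}[s]
print('saucer start',S)
for n in I:
    # saucer masks merge with the cup of its own colour: bright saucer versus dark cup by value
    im=rect(n,I[n],S,OBJ[k][1],.05); v=cv2.cvtColor(im,cv2.COLOR_RGB2HSV)[...,1:]
    try: e,ax,N=cup(n,I[n],k,S,.06); print(n,'rim',e.round(4),ax.round(4))
    except Exception as x: print(n,x)
    try:
        e,ax,_=measure(n,I[n],s,S); print(n,'saucer outline',e.round(4),ax.round(4))
    except Exception as x: print(n,x)
E
python3 chk.py bcc bls; python3 go.py 0.4336 -0.1077 0.032 -53 7
```

```text
saucer start (0.628, -0.09)
top rim [ 0.6288 -0.0901] [0.0482 0.0499]
top saucer outline [ 0.6282 -0.0906] [0.1347 0.1361]
scene rim [ 0.6285 -0.0894] [0.0511 0.0518]
scene saucer outline [ 0.6326 -0.0912] [0.1274 0.1362]
from [ 0.4325 -0.1078  0.1252] [ 1.7996e+02  2.0000e-02 -5.3080e+01] rows 7
0.000 -0.001 0.067 0 0 -0.0001 1; 0.000 -0.001 0.067 0 0 -0.0001 1; 0.000 -0.001 0.067 0 0 -0.0001 1; 0.000 -0.001 0.067 0 0 -0.0001 1; 0.000 -0.001 0.067 0 0 -0.0001 1; 0.000 -0.001 0.067 0 0 -0.0001 1; 0.000 -0.001 0.067 0 0 -0.0001 1;
```

The first cup is centred to about 1 mm. Next is the yellow coffee cup.

Request:
play_rows(motion="0 -0.001 0.065 0 0 0 1; 0 -0.001 0.065 0 0 0 1; 0 -0.001 0.065 0 0 0 1; 0 -0.001 0.065 0 0 0 1; 0 -0.001 0.065 0 0 0 1; 0 -0.001 0.065 0 0 0 1; 0 0 0.065 0 0 0 1; 0 0 0 0 0 0 1; 0 0 0 0 0 0 1; 0 0 0 0 0 0 1")

```text
t: 10.35
ee_pos: [0.4336, -0.1072, 0.035]
orientation: [-180.0, -0.0, -53.0]
wrist_force: [0.0, 0.4, 0.9]
grip_width: 0.997
finger_force: 0.0
```

Request:
play_rows(motion="0 0 0 0 0 0 0.6; 0 0 0 0 0 0 0.5; 0 0 0 0 0 0 0.4; 0 0 0 0 0 0 0.4; 0 0 0 0 0 0 0.4; 0 0 0 0 0 0 0.4; 0 0 0 0 0 0 0.4; 0 0 0 0 0 0 0.4")

```text
t: 11.02
ee_pos: [0.4342, -0.1072, 0.0358]
orientation: [-179.9, -0.1, -53.0]
wrist_force: [0.4, 0.6, 5.3]
grip_width: 0.753
finger_force: 66.6
```

Request:
play_rows(motion="0 0 -0.04 0 0 0 0.4; 0 0 -0.08 0 0 0 0.4; 0 0 -0.12 0 0 0 0.4; 0 0 -0.12 0 0 0 0.4; 0 0 -0.12 0 0 0 0.4; 0 0 -0.12 0 0 0 0.4; 0 0 -0.06 0 0 0 0.4; 0 0 0 0 0 0 0.4; 0 0 0 0 0 0 0.4; 0 0 0 0 0 0 0.4")

```text
t: 11.85
ee_pos: [0.4324, -0.1069, 0.1643]
orientation: [179.9, 0.1, -53.0]
wrist_force: [-0.8, 0.7, -2.0]
grip_width: 0.747
finger_force: 66.6
```

```bash
python3 go.py 0.5735 0.3326 0.165 -53 12
```

```text
from [ 0.4324 -0.1069  0.1643] [ 1.7987e+02  1.5000e-01 -5.3040e+01] rows 12
-0.111 -0.157 -0.000 0 0 -0.0000 1; -0.111 -0.157 -0.000 0 0 -0.0000 1; -0.111 -0.157 -0.000 0 0 -0.0000 1; -0.111 -0.157 -0.000 0 0 -0.0000 1; -0.111 -0.157 -0.000 0 0 -0.0000 1; -0.111 -0.157 -0.000 0 0 -0.0000 1; -0.111 -0.157 -0.000 0 0 -0.0000 1; -0.111 -0.157 -0.000 0 0 -0.0000 1; -0.111 -0.157 -0.000 0 0 -0.0000 1; -0.111 -0.157 -0.000 0 0 -0.0000 1; -0.111 -0.157 -0.000 0 0 -0.0000 1; -0.111 -0.157 -0.000 0 0 -0.0000 1;
```

Request:
play_rows(motion="-0.06 -0.085 0 0 0 0 0.4; -0.111 -0.157 0 0 0 0 0.4; -0.111 -0.157 0 0 0 0 0.4; -0.111 -0.157 0 0 0 0 0.4; -0.111 -0.157 0 0 0 0 0.4; -0.111 -0.157 0 0 0 0 0.4; -0.111 -0.157 0 0 0 0 0.4; -0.111 -0.157 0 0 0 0 0.4; -0.111 -0.157 0 0 0 0 0.4; -0.111 -0.157 0 0 0 0 0.4; -0.111 -0.157 0 0 0 0 0.4; -0.111 -0.157 0 0 0 0 0.4")

```text
t: 12.85
ee_pos: [0.5682, 0.3169, 0.1637]
orientation: [179.8, 0.0, -53.0]
wrist_force: [1.0, -1.1, -1.0]
grip_width: 0.757
finger_force: 66.8
```

Request:
play_rows(motion="-0.051 -0.072 0 0 0 0 0.4; 0 0 0 0 0 0 0.4; 0 0 0 0 0 0 0.4; 0 0 0 0 0 0 0.4; 0 0 0 0 0 0 0.4")

```text
t: 13.27
ee_pos: [0.5739, 0.3313, 0.166]
orientation: [179.9, -0.0, -53.1]
wrist_force: [0.2, -1.0, -1.0]
grip_width: 0.751
finger_force: 67.2
```

```bash
python3 go.py 0.5735 0.3326 0.045 -53 11
```

```text
from [0.5739 0.3313 0.166 ] [179.94  -0.   -53.07] rows 11
-0.001 -0.000 0.055 0 0 -0.0000 1; -0.001 -0.000 0.055 0 0 -0.0000 1; -0.001 -0.000 0.055 0 0 -0.0000 1; -0.001 -0.000 0.055 0 0 -0.0000 1; -0.001 -0.000 0.055 0 0 -0.0000 1; -0.001 -0.000 0.055 0 0 -0.0000 1; -0.001 -0.000 0.055 0 0 -0.0000 1; -0.001 -0.000 0.055 0 0 -0.0000 1; -0.001 -0.000 0.055 0 0 -0.0000 1; -0.001 -0.000 0.055 0 0 -0.0000 1; -0.001 -0.000 0.055 0 0 -0.0000 1;
```

Request:
play_rows(motion="0 0 0.055 0 0 0 0.4; 0 0 0.06 0 0 0 0.4; 0 0 0.06 0 0 0 0.4; 0 0 0.06 0 0 0 0.4; 0 0 0.06 0 0 0 0.4; 0 0 0.06 0 0 0 0.4; 0 0 0.06 0 0 0 0.4; 0 0 0.06 0 0 0 0.4; 0 0 0.055 0 0 0 0.4; 0 0 0.045 0 0 0 0.4; 0 0 0.02 0 0 0 0.4; 0 0 0 0 0 0 0.4")

```text
t: 14.27
ee_pos: [0.5736, 0.332, 0.046]
orientation: [179.9, 0.0, -53.0]
wrist_force: [0.1, 0.0, -2.3]
grip_width: 0.748
finger_force: 67.2
```

Request:
play_rows(motion="0 0 0 0 0 0 0.4; 0 0 0 0 0 0 0.4; 0 0 0 0 0 0 0.4")

```text
t: 14.52
ee_pos: [0.5745, 0.3326, 0.0486]
orientation: [-179.9, 0.0, -53.0]
wrist_force: [-0.5, -0.1, -1.6]
grip_width: 0.75
finger_force: 67.2
```

Request:
play_rows(motion="0 0 0.008 0 0 0 0.4; 0 0 0.008 0 0 0 0.4; 0 0 0.008 0 0 0 0.4; 0 0 0.006 0 0 0 0.4; 0 0 0 0 0 0 0.4; 0 0 0 0 0 0 0.4; 0 0 0 0 0 0 0.4")

```text
t: 15.1
ee_pos: [0.5741, 0.3323, 0.0415]
orientation: [-180.0, 0.0, -53.0]
wrist_force: [-0.1, -0.4, -2.5]
grip_width: 0.754
finger_force: 67.2
```

Request:
play_rows(motion="0 0 0.004 0 0 0 0.4; 0 0 0.004 0 0 0 0.4; 0 0 0 0 0 0 0.4; 0 0 0 0 0 0 0.4; 0 0 0 0 0 0 0.4")

```text
t: 15.52
ee_pos: [0.5743, 0.3324, 0.0408]
orientation: [-180.0, -0.0, -53.0]
wrist_force: [-3.1, -0.5, 4.9]
grip_width: 0.749
finger_force: 67.6
```

Contact. I'll release, lift, and go on to the yellow espresso cup.

Request:
play_rows(motion="0 0 0 0 0 0 0.8; 0 0 0 0 0 0 0.9; 0 0 0 0 0 0 1; 0 0 0 0 0 0 1; 0 0 0 0 0 0 1; 0 0 -0.05 0 0 0 1; 0 0 -0.1 0 0 0 1; 0 0 -0.15 0 0 0 1; 0 0 -0.15 0 0 0 1; 0 0 -0.15 0 0 0 1; 0 0 0 0 0 0 1; 0 0 0 0 0 0 1")

```text
t: 16.52
ee_pos: [0.5751, 0.333, 0.1638]
orientation: [-179.7, 0.0, -53.0]
wrist_force: [0.6, -0.8, -0.7]
grip_width: 0.998
finger_force: 0.0
```

```bash
python3 go.py 0.4313 0.0839 0.12 -87 9
```

```text
from [0.5751 0.333  0.1638] [-1.7966e+02  3.0000e-02 -5.3030e+01] rows 9
0.063 0.147 0.024 0 0 0.0210 1; 0.072 0.143 0.024 0 0 0.0210 1; 0.081 0.138 0.024 0 0 0.0210 1; 0.090 0.132 0.024 0 0 0.0210 1; 0.099 0.126 0.024 0 0 0.0210 1; 0.107 0.119 0.024 0 0 0.0210 1; 0.114 0.112 0.024 0 0 0.0210 1; 0.121 0.104 0.024 0 0 0.0210 1; 0.128 0.096 0.024 0 0 0.0210 1;
```

Request:
play_rows(motion="0.063 0.147 0 0 0 0.021 1; 0.072 0.143 0 0 0 0.021 1; 0.081 0.138 0 0 0 0.021 1; 0.09 0.132 0.035 0 0 0.021 1; 0.099 0.126 0.035 0 0 0.021 1; 0.107 0.119 0.035 0 0 0.021 1; 0.114 0.112 0.035 0 0 0.021 1; 0.121 0.104 0.035 0 0 0.021 1; 0.128 0.096 0.035 0 0 0.021 1; 0 0 0 0 0 0 1; 0 0 0 0 0 0 1; 0 0 0 0 0 0 1")

```text
t: 17.52
ee_pos: [0.4299, 0.0832, 0.118]
orientation: [-180.0, 0.0, -87.0]
wrist_force: [0.2, 0.2, 0.9]
grip_width: 0.998
finger_force: 0.0
```

Request:
play_rows(motion="0 0 0 0 0 0 1; 0 0 0 0 0 0 1")

```text
t: 17.68
ee_pos: [0.4301, 0.0838, 0.1179]
orientation: [180.0, -0.0, -87.0]
wrist_force: [-1.0, 0.6, 0.9]
grip_width: 1.005
finger_force: 0.0
```

```bash
python3 chk.py ycc yls; python3 go.py 0.4313 0.0839 0.021 -87 7
```

```text
saucer start (0.5735, 0.3326)
top rim [0.5506 0.3121] [0.0843 0.1119]
top saucer outline [0.5736 0.3323] [0.1401 0.1408]
scene rim [0.5743 0.3315] [0.0502 0.0531]
scene saucer outline [0.5783 0.3285] [0.1275 0.1445]
from [0.43   0.0837 0.1178] [ 1.7996e+02 -2.0000e-02 -8.7000e+01] rows 7
-0.000 -0.001 0.069 0 0 -0.0000 1; -0.000 -0.001 0.069 0 0 -0.0000 1; -0.000 -0.001 0.069 0 0 -0.0000 1; -0.000 -0.001 0.069 0 0 -0.0000 1; -0.000 -0.001 0.069 0 0 -0.0000 1; -0.000 -0.001 0.069 0 0 -0.0000 1; -0.000 -0.001 0.069 0 0 -0.0000 1;
```

The yellow coffee cup is centred in the scene view; the top mask merged with the saucer, so I'm ignoring it. Grasping the yellow espresso cup.

Request:
play_rows(motion="0 -0.001 0.069 0 0 0 1; 0 -0.001 0.069 0 0 0 1; 0 -0.001 0.069 0 0 0 1; 0 -0.001 0.069 0 0 0 1; 0 -0.001 0.069 0 0 0 1; 0 -0.001 0.069 0 0 0 1; 0 -0.001 0.069 0 0 0 1; 0 0 0 0 0 0 1; 0 0 0 0 0 0 1; 0 0 0 0 0 0 1")

```text
t: 18.62
ee_pos: [0.4318, 0.0835, 0.0222]
orientation: [-180.0, 0.0, -87.0]
wrist_force: [0.5, 0.7, 0.1]
grip_width: 0.999
finger_force: 0.0
```

Request:
play_rows(motion="0 0 0 0 0 0 0.6; 0 0 0 0 0 0 0.5; 0 0 0 0 0 0 0.4; 0 0 0 0 0 0 0.3; 0 0 0 0 0 0 0.3; 0 0 0 0 0 0 0.3; 0 0 0 0 0 0 0.3; 0 0 0 0 0 0 0.3; 0 0 0 0 0 0 0.3")

```text
t: 19.37
ee_pos: [0.4318, 0.0835, 0.0225]
orientation: [-179.9, 0.0, -87.0]
wrist_force: [-2.1, 0.7, 6.2]
grip_width: 0.633
finger_force: 63.2
```

Request:
play_rows(motion="0 0 -0.04 0 0 0 0.3; 0 0 -0.08 0 0 0 0.3; 0 0 -0.12 0 0 0 0.3; 0 0 -0.12 0 0 0 0.3; 0 0 -0.12 0 0 0 0.3; 0 0 -0.02 0 0 0 0.3; 0 0 0 0 0 0 0.3; 0 0 0 0 0 0 0.3; 0 0 0 0 0 0 0.3; 0 0 0 0 0 0 0.3")

```text
t: 20.2
ee_pos: [0.4306, 0.0829, 0.1199]
orientation: [179.9, -0.1, -87.1]
wrist_force: [0.4, -0.5, -0.7]
grip_width: 0.631
finger_force: 63.3
```

```bash
python3 go.py 0.6362 0.1216 0.12 -87 7
```

```text
from [0.4306 0.0829 0.1199] [ 1.7987e+02 -5.0000e-02 -8.7050e+01] rows 7
-0.020 -0.148 -0.000 0 0 -0.0000 1; -0.020 -0.148 -0.000 0 0 -0.0000 1; -0.020 -0.148 -0.000 0 0 -0.0000 1; -0.020 -0.148 -0.000 0 0 -0.0000 1; -0.020 -0.148 -0.000 0 0 -0.0000 1; -0.020 -0.148 -0.000 0 0 -0.0000 1; -0.020 -0.148 -0.000 0 0 -0.0000 1;
```

Request:
play_rows(motion="-0.01 -0.074 0 0 0 0 0.3; -0.02 -0.148 0 0 0 0 0.3; -0.02 -0.148 0 0 0 0 0.3; -0.02 -0.148 0 0 0 0 0.3; -0.02 -0.148 0 0 0 0 0.3; -0.02 -0.148 0 0 0 0 0.3; -0.02 -0.148 0 0 0 0 0.3; -0.01 -0.074 0 0 0 0 0.3; 0 0 0 0 0 0 0.3; 0 0 0 0 0 0 0.3; 0 0 0 0 0 0 0.3; 0 0 0 0 0 0 0.3")

```text
t: 21.2
ee_pos: [0.636, 0.1218, 0.1212]
orientation: [180.0, 0.0, -87.0]
wrist_force: [-0.3, 0.4, -1.5]
grip_width: 0.632
finger_force: 63.6
```

```bash
python3 go.py 0.6362 0.1216 0.033 -87 9
```

```text
from [0.636  0.1218 0.1212] [179.98   0.   -87.04] rows 9
0.000 -0.000 0.049 0 0 -0.0000 1; 0.000 -0.000 0.049 0 0 -0.0000 1; 0.000 -0.000 0.049 0 0 -0.0000 1; 0.000 -0.000 0.049 0 0 -0.0000 1; 0.000 -0.000 0.049 0 0 -0.0000 1; 0.000 -0.000 0.049 0 0 -0.0000 1; 0.000 -0.000 0.049 0 0 -0.0000 1; 0.000 -0.000 0.049 0 0 -0.0000 1; 0.000 -0.000 0.049 0 0 -0.0000 1;
```

Request:
play_rows(motion="0 0 0.049 0 0 0 0.3; 0 0 0.049 0 0 0 0.3; 0 0 0.049 0 0 0 0.3; 0 0 0.049 0 0 0 0.3; 0 0 0.049 0 0 0 0.3; 0 0 0.049 0 0 0 0.3; 0 0 0.049 0 0 0 0.3; 0 0 0.049 0 0 0 0.3; 0 0 0.04 0 0 0 0.3; 0 0 0 0 0 0 0.3; 0 0 0 0 0 0 0.3; 0 0 0 0 0 0 0.3")

```text
t: 22.2
ee_pos: [0.6371, 0.1219, 0.0355]
orientation: [-179.9, 0.0, -87.0]
wrist_force: [-0.3, -0.3, -1.3]
grip_width: 0.629
finger_force: 63.6
```

Request:
play_rows(motion="0 0 0.006 0 0 0 0.3; 0 0 0.006 0 0 0 0.3; 0 0 0.006 0 0 0 0.3; 0 0 0.004 0 0 0 0.3; 0 0 0 0 0 0 0.3; 0 0 0 0 0 0 0.3; 0 0 0 0 0 0 0.3")

```text
t: 22.78
ee_pos: [0.6367, 0.1219, 0.0306]
orientation: [-180.0, 0.0, -87.0]
wrist_force: [0.3, -0.5, -0.9]
grip_width: 0.629
finger_force: 63.6
```

Request:
play_rows(motion="0 0 0.005 0 0 0 0.3; 0 0 0.005 0 0 0 0.3; 0 0 0.005 0 0 0 0.3; 0 0 0 0 0 0 0.3; 0 0 0 0 0 0 0.3; 0 0 0 0 0 0 0.3")

```text
t: 23.28
ee_pos: [0.6367, 0.1219, 0.0276]
orientation: [-180.0, 0.0, -87.0]
wrist_force: [-0.2, 0.6, 0.5]
grip_width: 0.632
finger_force: 63.7
```

Request:
play_rows(motion="0 0 0.003 0 0 0 0.3; 0 0 0 0 0 0 0.3; 0 0 0 0 0 0 0.3; 0 0 0 0 0 0 0.3")

```text
t: 23.62
ee_pos: [0.6368, 0.1218, 0.0275]
orientation: [-180.0, -0.0, -87.0]
wrist_force: [-3.6, -0.3, 5.7]
grip_width: 0.633
finger_force: 64.2
```

Request:
play_rows(motion="0 0 0 0 0 0 0.7; 0 0 0 0 0 0 0.8; 0 0 0 0 0 0 0.9; 0 0 0 0 0 0 0.9; 0 0 0 0 0 0 0.9; 0 0 -0.05 0 0 0 0.9; 0 0 -0.1 0 0 0 1; 0 0 -0.15 0 0 0 1; 0 0 -0.15 0 0 0 1; 0 0 -0.1 0 0 0 1; 0 0 0 0 0 0 1; 0 0 0 0 0 0 1")

```text
t: 24.62
ee_pos: [0.6375, 0.1222, 0.1396]
orientation: [-179.8, 0.1, -87.0]
wrist_force: [-0.1, 1.4, -1.1]
grip_width: 0.996
finger_force: 0.0
```

```bash
python3 go.py 0.3732 0.2636 0.12 -65 9
```

```text
from [0.6375 0.1222 0.1396] [-1.7978e+02  9.0000e-02 -8.7050e+01] rows 9
-0.086 0.143 0.011 0 0 -0.0136 1; -0.092 0.139 0.011 0 0 -0.0136 1; -0.098 0.135 0.011 0 0 -0.0136 1; -0.104 0.130 0.011 0 0 -0.0136 1; -0.109 0.126 0.011 0 0 -0.0136 1; -0.114 0.121 0.011 0 0 -0.0136 1; -0.119 0.116 0.011 0 0 -0.0136 1; -0.124 0.111 0.011 0 0 -0.0136 1; -0.129 0.106 0.011 0 0 -0.0136 1;
```

Request:
play_rows(motion="-0.086 0.143 0 0 0 -0.0136 1; -0.092 0.139 0 0 0 -0.0136 1; -0.098 0.135 0 0 0 -0.0136 1; -0.104 0.13 0.01 0 0 -0.0136 1; -0.109 0.126 0.01 0 0 -0.0136 1; -0.114 0.121 0.02 0 0 -0.0136 1; -0.119 0.116 0.02 0 0 -0.0136 1; -0.124 0.111 0.02 0 0 -0.0136 1; -0.129 0.106 0.02 0 0 -0.0136 1; 0 0 0 0 0 0 1; 0 0 0 0 0 0 1; 0 0 0 0 0 0 1")

```text
t: 25.62
ee_pos: [0.3722, 0.2631, 0.1167]
orientation: [180.0, -0.0, -65.0]
wrist_force: [-0.2, -0.2, 0.5]
grip_width: 0.997
finger_force: 0.0
```

Request:
play_rows(motion="0 0 0 0 0 0 1; 0 0 0 0 0 0 1")

```text
t: 25.78
ee_pos: [0.3729, 0.2626, 0.1167]
orientation: [180.0, -0.0, -65.1]
wrist_force: [0.3, 0.7, -0.2]
grip_width: 1.001
finger_force: 0.0
```

```bash
python3 chk.py yec yss; python3 go.py 0.3732 0.2636 0.021 -65 7
```

```text
saucer start (0.6362, 0.1216)
top rim [0.6365 0.1213] [0.0417 0.043 ]
top saucer outline [0.6364 0.1214] [0.1081 0.1089]
scene rim [0.6366 0.1225] [0.0431 0.044 ]
scene saucer outline [0.6362 0.122 ] [0.1065 0.1113]
from [0.3728 0.2626 0.1167] [ 1.7997e+02 -2.0000e-02 -6.5120e+01] rows 7
-0.001 -0.001 0.068 0 0 -0.0001 1; -0.001 -0.001 0.068 0 0 -0.0001 1; -0.001 -0.001 0.068 0 0 -0.0001 1; -0.001 -0.001 0.068 0 0 -0.0001 1; -0.001 -0.001 0.068 0 0 -0.0001 1; -0.001 -0.001 0.068 0 0 -0.0001 1; -0.001 -0.001 0.068 0 0 -0.0001 1;
```

The yellow espresso cup is centred. Last is the blue espresso cup.

Request:
play_rows(motion="0 0 0.068 0 0 0 1; 0 0 0.068 0 0 0 1; 0 0 0.068 0 0 0 1; 0 -0.001 0.068 0 0 0 1; 0 -0.001 0.068 0 0 0 1; 0 -0.001 0.068 0 0 0 1; 0 0 0.068 0 0 0 1; 0 0 0 0 0 0 1; 0 0 0 0 0 0 1; 0 0 0 0 0 0 1")

```text
t: 26.72
ee_pos: [0.3734, 0.2636, 0.0227]
orientation: [-179.9, 0.0, -65.0]
wrist_force: [-0.7, 0.4, -0.1]
grip_width: 0.998
finger_force: 0.0
```

Request:
play_rows(motion="0 0 0 0 0 0 0.6; 0 0 0 0 0 0 0.5; 0 0 0 0 0 0 0.4; 0 0 0 0 0 0 0.3; 0 0 0 0 0 0 0.3; 0 0 0 0 0 0 0.3; 0 0 0 0 0 0 0.3; 0 0 0 0 0 0 0.3; 0 0 0 0 0 0 0.3")

```text
t: 27.47
ee_pos: [0.3733, 0.264, 0.0229]
orientation: [-179.9, 0.0, -65.0]
wrist_force: [-1.6, -0.4, 5.7]
grip_width: 0.634
finger_force: 62.9
```

Request:
play_rows(motion="0 0 -0.04 0 0 0 0.3; 0 0 -0.08 0 0 0 0.3; 0 0 -0.12 0 0 0 0.3; 0 0 -0.12 0 0 0 0.3; 0 0 -0.12 0 0 0 0.3; 0 0 -0.12 0 0 0 0.3; 0 0 -0.06 0 0 0 0.3; 0 0 0 0 0 0 0.3; 0 0 0 0 0 0 0.3; 0 0 0 0 0 0 0.3")

```text
t: 28.3
ee_pos: [0.3721, 0.263, 0.1518]
orientation: [179.8, -0.0, -65.0]
wrist_force: [-0.6, 0.2, -0.8]
grip_width: 0.632
finger_force: 63.4
```

```bash
python3 go.py 0.5408 -0.324 0.15 -65 17
```

```text
from [0.3721 0.263  0.1518] [ 1.7984e+02 -3.0000e-02 -6.5020e+01] rows 17
0.177 0.028 0.001 0 0 -0.0000 1; 0.177 0.028 0.001 0 0 -0.0000 1; 0.177 0.028 0.001 0 0 -0.0000 1; 0.177 0.028 0.001 0 0 -0.0000 1; 0.177 0.028 0.001 0 0 -0.0000 1; 0.177 0.028 0.001 0 0 -0.0000 1; 0.177 0.028 0.001 0 0 -0.0000 1; 0.177 0.028 0.001 0 0 -0.0000 1; 0.177 0.028 0.001 0 0 -0.0000 1; 0.177 0.028 0.001 0 0 -0.0000 1; 0.177 0.028 0.001 0 0 -0.0000 1; 0.177 0.028 0.001 0 0 -0.0000 1; 0.177 0.028 0.001 0 0 -0.0000 1; 0.177 0.028 0.001 0 0 -0.0000 1; 0.177 0.028 0.001 0 0 -0.0000 1; 0.177 0.028 0.001 0 0 -0.0000 1; 0.177 0.028 0.001 0 0 -0.0000 1;
```

Request:
play_rows(motion="0.09 0.014 0 0 0 0 0.3; 0.177 0.028 0 0 0 0 0.3; 0.177 0.028 0 0 0 0 0.3; 0.177 0.028 0 0 0 0 0.3; 0.177 0.028 0 0 0 0 0.3; 0.177 0.028 0 0 0 0 0.3; 0.177 0.028 0 0 0 0 0.3; 0.177 0.028 0 0 0 0 0.3; 0.177 0.028 0 0 0 0 0.3; 0.177 0.028 0 0 0 0 0.3; 0.177 0.028 0 0 0 0 0.3; 0.177 0.028 0 0 0 0 0.3")

```text
t: 29.3
ee_pos: [0.4858, -0.1348, 0.1517]
orientation: [179.9, 0.1, -65.0]
wrist_force: [0.8, 0.6, -1.2]
grip_width: 0.634
finger_force: 63.3
```

Request:
play_rows(motion="0.177 0.028 0 0 0 0 0.3; 0.177 0.028 0 0 0 0 0.3; 0.177 0.028 0 0 0 0 0.3; 0.177 0.028 0 0 0 0 0.3; 0.177 0.028 0 0 0 0 0.3; 0.09 0.014 0 0 0 0 0.3; 0 0 0 0 0 0 0.3; 0 0 0 0 0 0 0.3; 0 0 0 0 0 0 0.3; 0 0 0 0 0 0 0.3; 0 0 0 0 0 0 0.3")

```text
t: 30.22
ee_pos: [0.5409, -0.3218, 0.1537]
orientation: [-180.0, 0.0, -64.9]
wrist_force: [-0.2, 0.2, -0.6]
grip_width: 0.631
finger_force: 63.4
```

```bash
python3 go.py 0.5408 -0.324 0.036 -65 10
```

```text
from [ 0.5409 -0.3218  0.1537] [-1.7999e+02  1.0000e-02 -6.4940e+01] rows 10
0.001 0.001 0.059 0 0 0.0000 1; 0.001 0.001 0.059 0 0 0.0000 1; 0.001 0.001 0.059 0 0 0.0000 1; 0.001 0.001 0.059 0 0 0.0000 1; 0.001 0.001 0.059 0 0 0.0000 1; 0.001 0.001 0.059 0 0 0.0000 1; 0.001 0.001 0.059 0 0 0.0000 1; 0.001 0.001 0.059 0 0 0.0000 1; 0.001 0.001 0.059 0 0 0.0000 1; 0.001 0.001 0.059 0 0 0.0000 1;
```

Request:
play_rows(motion="0.001 0 0.058 0 0 0 0.3; 0.001 0 0.058 0 0 0 0.3; 0.001 0 0.058 0 0 0 0.3; 0.001 0 0.058 0 0 0 0.3; 0.001 0.001 0.058 0 0 0 0.3; 0.001 0.001 0.058 0 0 0 0.3; 0.001 0.001 0.058 0 0 0 0.3; 0.001 0.001 0.058 0 0 0 0.3; 0 0 0.058 0 0 0 0.3; 0 0 0.058 0 0 0 0.3; 0 0 0 0 0 0 0.3; 0 0 0 0 0 0 0.3")

```text
t: 31.22
ee_pos: [0.5404, -0.3245, 0.0367]
orientation: [179.9, 0.1, -65.0]
wrist_force: [1.1, -0.1, -1.1]
grip_width: 0.632
finger_force: 63.4
```

Request:
play_rows(motion="0 0 0.006 0 0 0 0.3; 0 0 0.006 0 0 0 0.3; 0 0 0.006 0 0 0 0.3; 0 0 0.006 0 0 0 0.3; 0 0 0 0 0 0 0.3; 0 0 0 0 0 0 0.3; 0 0 0 0 0 0 0.3")

```text
t: 31.8
ee_pos: [0.5409, -0.3246, 0.033]
orientation: [-180.0, -0.0, -65.0]
wrist_force: [0.2, 0.1, -1.2]
grip_width: 0.628
finger_force: 63.4
```

Request:
play_rows(motion="0 0 0.006 0 0 0 0.3; 0 0 0.006 0 0 0 0.3; 0 0 0.006 0 0 0 0.3; 0 0 0.006 0 0 0 0.3; 0 0 0 0 0 0 0.3; 0 0 0 0 0 0 0.3; 0 0 0 0 0 0 0.3")

```text
t: 32.38
ee_pos: [0.5408, -0.3246, 0.028]
orientation: [180.0, 0.0, -65.0]
wrist_force: [0.7, 0.2, -1.3]
grip_width: 0.633
finger_force: 63.4
```

Request:
play_rows(motion="0 0 0.003 0 0 0 0.3; 0 0 0 0 0 0 0.3; 0 0 0 0 0 0 0.3; 0 0 0 0 0 0 0.3")

```text
t: 32.72
ee_pos: [0.5409, -0.3247, 0.028]
orientation: [-180.0, -0.0, -65.0]
wrist_force: [-1.2, 0.4, 2.7]
grip_width: 0.625
finger_force: 63.8
```

Contact. Releasing and lifting clear, then the final check.

Request:
play_rows(motion="0 0 0 0 0 0 0.7; 0 0 0 0 0 0 0.8; 0 0 0 0 0 0 0.9; 0 0 0 0 0 0 0.9; 0 0 0 0 0 0 0.9; 0 0 -0.05 0 0 0 0.9; 0 0 -0.1 0 0 0 1; 0 0 -0.15 0 0 0 1; 0 0 -0.15 0 0 0 1; 0 0 -0.15 0 0 0 1; 0 0 -0.15 0 0 0 1; 0 0 0 0 0 0 1")

```text
t: 33.72
ee_pos: [0.5429, -0.3263, 0.1868]
orientation: [-179.6, -0.6, -65.0]
wrist_force: [-0.1, -0.5, 1.7]
grip_width: 1.003
finger_force: 0.0
```

Request:
play_rows(motion="0.07 0.17 0 0 0 0 1; 0.07 0.17 0 0 0 0 1; 0.07 0.17 0 0 0 0 1; 0.07 0.17 0 0 0 0 1; 0.07 0.17 0 0 0 0 1; 0 0 0 0 0 0 1; 0 0 0 0 0 0 1; 0 0 0 0 0 0 1; 0 0 0 0 0 0 1; 0 0 0 0 0 0 1")

```text
t: 34.55
ee_pos: [0.4172, -0.4591, 0.1776]
orientation: [-180.0, 0.0, -64.9]
wrist_force: [1.5, -0.4, 0.0]
grip_width: 1.001
finger_force: 0.0
```

```bash
for a in "bec bss" "bcc bls" "yec yss" "ycc yls"; do python3 chk.py $a; done; python3 - <<'E'
from vis import *
cv2.imwrite('pics/end.png',cv2.cvtColor(cv2.resize(r.grab_frame('scene')[60:330,80:420],None,fx=2.2,fy=2.2),4))
E
```

```text
saucer start (0.5408, -0.324)
top rim [ 0.5415 -0.3234] [0.0365 0.0391]
top saucer outline [ 0.5483 -0.3353] [0.0394 0.0431]
scene rim [ 0.5405 -0.3239] [0.0409 0.0424]
scene saucer outline [ 0.5432 -0.3225] [0.0997 0.1046]
saucer start (0.628, -0.09)
top rim [ 0.6288 -0.09  ] [0.048  0.0498]
top saucer outline [ 0.6281 -0.0906] [0.1347 0.136 ]
scene rim [ 0.6284 -0.0892] [0.0512 0.0518]
scene saucer outline [ 0.6327 -0.0912] [0.1272 0.1363]
saucer start (0.6362, 0.1216)
top rim [0.6366 0.1212] [0.0416 0.0429]
top saucer outline [0.6364 0.1213] [0.1081 0.1089]
scene rim [0.6367 0.1224] [0.0431 0.0437]
scene saucer outline [0.6362 0.122 ] [0.1065 0.1112]
saucer start (0.5735, 0.3326)
top rim [0.5502 0.3119] [0.0835 0.1114]
top saucer outline [0.5736 0.3323] [0.1401 0.1408]
scene rim [0.5743 0.3316] [0.0504 0.0533]
scene saucer outline [0.5782 0.3285] [0.1275 0.1444]
```

View pics/end.png

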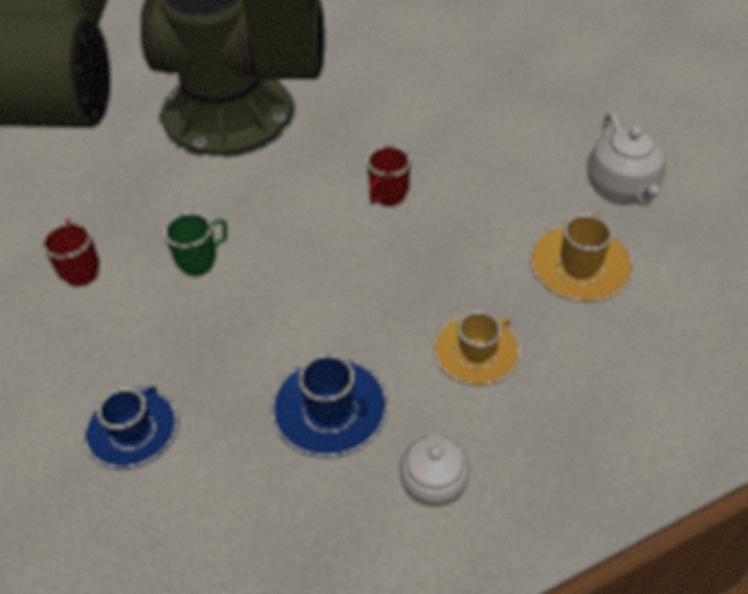

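All four cups stand upright in their own saucers, at (128,418), (328,390), (479,335) and (583,245). Rims are within about 1–2 mm of the saucer centres, and the teapot and sugar bowl show no sign of having moved.

```bash
python3 -c "
from plant import r
print(r.finish_job())"
```

```text
the job is handed in; nothing more can be done
None
```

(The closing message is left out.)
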